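# Clear the mug off the jam jar and open the tight lid

### The arm

A 7-joint arm with a two-finger parallel gripper is mounted at the origin on the work surface. World frame = base frame: x ahead of the robot, y to its left, z up, the work surface at z = 0. Lengths are in mm, angles in rad, forces in N, time in s.
With the tool pointing down it reaches from about 400 to 850 mm from the base axis. Payload 4.5 kg.
Tool frame: the origin (TCP) lies on the mounting face of the last link; the fingertips stand 166 mm ahead of it and the grasp point (between the pads) lies 147 mm ahead of it; z points along the fingers, y is the line along which they close (so a half turn about z gives the same grasp; the last joint's range is limited). The gripper opens to 88 mm and grips with 3 to 60 N. Pads are 18 mm wide; open, the fingers measure 123 mm over their backs; the gripper's body (75 mm by 187 mm) begins 45 mm behind the grasp point.
Start: joints at [-1.119, 0.689, -0.195, 1.565, 0.157, 0.902, -0.215], TCP at [253.575, 571.26, 404.743] pointing down, gripper open.
Joint ranges: [-3.01, 3.01], [-0.46, 2.08], [-1.47, 1.51], [0.13, 2.56], [-1, 4.14], [0.04, 2.09], [-2.66, 2.66]. Speed limits (rad/s): [2.57, 2.57, 3.14, 3.14, 3.14, 3.14, 3.14].

### API

Orientations are given as a unit quaternion [x, y, z, w].
In Python, from bench import ctrl, viewer, order gives the robot as it stands.
- The arm moves only by the shell command python3 -m creep 'ROWS' [FORCE]. ROWS is JSON, a list of rows, each a list of 3 entries, a list of its own where there are three numbers: the turn, a rotation vector about the tool's x, y, z normalised to -1 to 1, where 1 is 0.08 rad, then the shift along the tool's x, y, z normalised to -1 to 1, where 1 is 0.05 m, then the opening, from 0 (shut) to 1 (fully open). A call has exactly 10 rows; each row shifts and turns the commanded pose from where the row before left it, along the tool's axes as they then stand; what a row does not reach is not made up. A row lasts 1/10 s, in which the tool goes at most 50 mm and 8.59 degrees, less where a joint would pass 70% of its speed; a pose out of reach is approached as far as the arm can. A call with a number of a shift or a turn outside -1 to 1 is refused whole. A call with a gripper value outside its range is refused whole. The fingers move at their own pace and stop on an object; FORCE is the grip in N (left out, the last holds). Time passes only in rows, so rows that do not move let the fingers close, or fill a call up. It gives the time, the measured TCP pose, the force, the opening and the grip force at its end, in the units of the state.
- ctrl.read_state(): the state, without advancing time (a new reading comes with each control period).
- viewer.grab_frame(name): name is "scene" or "top" or "wrist"; returns a dict with "color" (400x640x3 uint8, blue, green, red), "intrinsics" (3x3 intrinsics, pixels), "R" (3x3) and "t" (3): a world point X has camera coordinates R X + t. Camera axes: x right, y down, z forward; pixel columns grow to the right and rows downward; lengths in mm; the calibration is good to about 2 mm. The wrist camera is an equidistant fisheye: a pixel r from the principal point sees the ray r / f radians off the axis. A picture is of the moment at which its call begins. There is no depth.
- order.sign_off(): hands the job in; it is judged then, once.
The state is a dict: "time": time; "joint_positions": joint angles; "qvel": joint speeds; "joint_torque": joint torques, N m; "tool_pos": TCP position; "tcp_rot": TCP orientation; "wrist_force": force on the tool from outside, world axes, zero at the start; "moment": the same for the moment, N m; "width": opening from 0.0 (shut) to 1.0 (fully open); "grip_force": force on a finger pad.
Only numpy, scipy, OpenCV 4.12 (cv2) and the standard library are available. Lean on these libraries where they do the work, as an engineer would, in place of code of your own. Each camera call takes 0.05 s, during which the arm holds its last target. There are 200 camera calls.

### The job

Open the jam jar for filling the croissants: the mug left standing on its lid goes by its handle onto either hook of the mug stand, hanging there on its own. Then, with the square jar braced in its caddy, unscrew the tight lid anticlockwise just until the threads let go, lift it straight up clear of the jar and finish still holding it, level, just above the open mouth. Keep the jar seated in its caddy and leave the other things where they are.

Things in the scene. Friction and masses are not known exactly. Their poses are not given: they have to be found in the camera images.
- mug: white straight-sided mug, outside diameter 60, height 70, wall 4, 0.16 kg, standing upright and centred on the jar's lid at the start. Origin: centre of its underside, z up its axis. Its square handle, a round bar 10 thick, is on its +y side and reaches 67 from the axis.
- mug_handle (a point): middle of the opening in the mug's handle: 43.5 from the mug's axis along the mug's +y, 36.4 above its underside. The opening is 27 wide (radially) and 31 high, seen through along the mug's x axis; the underside of the handle's upper bar is 15.6 above this point. Axes as the mug's.
- stand: dark steel mug stand, fixed: base plate 90 x 230 x 8 (centred 75 along the stand's x), two thin uprights and a level cross bar 12 thick, 190 long, at height 210, at x = +80, with two like hooks at y = +80 and y = -80 that point to -x, towards the robot. Nothing of it is higher than 224. Origin: on the counter, midway below the hooks; z up.
- hook_left (a point): point on the middle line of one hook's flat arm (strip 10 wide, 4 thick), 210 above the counter. Axes as the stand's: -x points to the hook's open tip, +x to the cross bar, z up. The arm is level from x = +80 (cross bar) to 0, then slopes up to its tip at x = -37, where its top is 12 above this point.
- hook_right (a point): the same point of the other hook, 160 from hook_left towards the stand's -y. Either hook will do.
- caddy: low steel jar caddy, fixed to the counter: two square sleeves (75 inside, walls 2, top 50 above the counter, floor 3 above it) centred 48 either side of its origin along its y axis. Origin: on the counter, z up. The jar is in one sleeve, the shaker in the other; a sleeve keeps the jar from turning more than about 4 degrees, but not from being pulled up.
- jar: square glass jam jar, body 72 x 72 x 86 high with a flat shoulder, then a round neck of diameter 47 up to the mouth; 0.45 kg. Loose in its sleeve of the caddy, the lid on it. Origin: centre of its underside, z up.
- jar_mouth (a point): centre of the rim of the jar's neck, 108 above the jar's underside; axes as the jar's. Four ridges on the neck hold four lugs of the lid: turned 48 degrees anticlockwise (from above) against the jar the lugs are free and the lid lifts off with no force; at 72 they meet the next ridges and would turn the jar. 60 is in the middle. Lifted too early, the jar comes along.
- lid: brass-coloured metal twist-off lid, ribbed skirt, outside diameter 61, height 20, 0.04 kg. Origin: centre of the underside of its skirt, z up. Screwed on: origin 92 above the jar's underside (6 above the shoulder), x axis parallel to the jar's. Tight: about 0.4 N m starts it, then it turns easily. It must rise 16 for the skirt to clear the mouth.
- shaker: round sugar shaker, glass with a domed aluminium top, diameter 60, height 99, in the caddy's other sleeve, 96 from the jar (centre to centre). Origin: centre of its underside. To be left alone.
- cup: white espresso cup without handle, diameter 68, height 55, on the counter near the robot. Origin: centre of its underside. To be left alone.
- milk_jug: steel milk jug with a handle on its +y side, diameter 82, height 95, on the counter. Origin: centre of its underside. To be left alone.
- sugar_bowl: white bowl, diameter 100, height 45, on the counter. Origin: centre of its underside. To be left alone.
- tongs: steel pastry tongs lying flat, 200 long (along x), 50 wide, 24 high. Origin: middle, on the counter. To be left alone.
Things that resemble listed ones, but are neither listed nor needed, are in the scene too. Leave any red look-alike of the mug alone. Of the things shaped like the lid, the brass one is meant.

How it is judged (in metres and radians):
On the way, in this order (a step that is already met when the one before it is completed fails the run):
1. the mug hangs by its handle on one of the stand's hooks, let go (((x of mug_handle in the frame of hook_left between -0.04 and 0.075 m and y of mug_handle in the frame of hook_left between -0.028 and 0.028 m and z of mug_handle in the frame of hook_left between -0.035 and 0.012 m) or (x of mug_handle in the frame of hook_right between -0.04 and 0.075 m and y of mug_handle in the frame of hook_right between -0.028 and 0.028 m and z of mug_handle in the frame of hook_right between -0.035 and 0.012 m)) and contact force between mug and stand above 0.3 N and contact force between the fingers and mug below 0.05 N), for 0.4 s.
2. the lid has been turned out of its threads, still down on the jar, the jar seated (angle between jar's own z axis and vertical below 0.08 rad and distance of jar from where it was at the start of the episode below 0.012 m and angle between the x axis of lid and the x axis of jar, either way round above 0.76 rad and z of lid in the frame of jar below 0.103 m and contact force between the fingers and lid above 1 N), for 0.04 s.
At the end, for the whole second after the job is handed in: Mug hanging still on a hook by its handle, untouched. Lid in the fingers, level to 0.15 rad, within 20 mm of centre over the mouth, skirt 2 to 60 mm above the rim, touching neither jar nor mug, turned 0.7 to 1.45 rad against the jar. Jar upright, within 12 mm of its place (all of step 1 and linear speed of mug below 0.1 m/s and angle between jar's own z axis and vertical below 0.08 rad and distance of jar from where it was at the start of the episode below 0.012 m and z of lid in the frame of jar_mouth between 0.002 and 0.06 m and horizontal distance between lid and jar_mouth below 0.02 m and angle between lid's own z axis and vertical below 0.15 rad and angle between the x axis of lid and the x axis of jar, either way round between 0.7 and 1.45 rad and contact force between the fingers and lid above 1 N and contact force between lid and jar below 0.05 N and contact force between lid and mug below 0.05 N and linear speed of lid below 0.03 m/s); the arm keeps its last pose, push and grip.
It fails at once if the jar is pulled up out of its sleeve by more than 20 mm (distance of jar from where it was at the start of the episode above 0.02 m).
It fails at once if the sugar shaker is pushed more than 40 mm away or knocked over (distance of shaker from where it was at the start of the episode above 0.04 m or angle between shaker's own z axis and vertical above 0.5 rad).
It fails at once if the cup or the sugar bowl is pushed more than 40 mm away or knocked over (distance of any of cup, sugar_bowl from where it was at the start of the episode above 0.04 m or angle between any of cup, sugar_bowl's own z axis and vertical above 0.5 rad).
It fails at once if the milk jug is pushed more than 40 mm away or knocked over (distance of milk_jug from where it was at the start of the episode above 0.04 m or angle between milk_jug's own z axis and vertical above 0.5 rad).
It fails at once if the pair of tongs is pushed more than 40 mm away or knocked over (distance of tongs from where it was at the start of the episode above 0.04 m or angle between tongs's own z axis and vertical above 0.5 rad).
It also fails if it takes over 58 s, if anything falls off the work surface, if the arm or the gripper's body presses on something with over 40 N, if the wrist force passes 120 N, or if a joint passes its speed limit or range.

## Working session

There is one attempt and no reset: what is moved stays moved. The work goes in short steps, Python scripts to look and compute and a shell command to move; the robot and the scene stay as the last step left them, time stands still between calls to the robot, and variables do not carry over. Pictures are saved under pics/ and viewed, at most 10 in all, crops included, and the job is handed in when it is done.

```bash
ls; mkdir -p pics; python3 - <<'E'
from bench import ctrl, viewer
import cv2,numpy as np
print(ctrl.read_state())
for n in("scene","top","wrist"):
    f=viewer.grab_frame(n); cv2.imwrite(f"pics/a_{n}.png",f["color"]); np.savez(f"pics/a_{n}.npz",**f)
    print(n,f["intrinsics"].tolist(),f["R"].tolist(),f["t"].tolist())
E
```

```text
pics
{'time': 0.0, 'joint_positions': array([-1.11925661,  0.68998757, -0.1945089 ,  1.5663188 ,  0.15729831,
        0.90250039, -0.21508657]), 'qvel': array([-2.35027496e-04,  3.01148637e-04,  6.61237931e-04,  1.05189721e-03,
        8.46130476e-06, -5.91063838e-04, -1.18023882e-05]), 'joint_torque': array([-3.83696188e-04, -5.27547061e+01, -1.26674898e+00, -1.53432924e+01,
       -5.26176521e-02,  6.54520554e-03,  1.73083886e-04]), 'tool_pos': array([253.45689946, 570.95049194, 403.91411544]), 'tcp_rot': array([ 2.07310463e-01,  9.78274778e-01, -9.03141500e-04, -1.23359602e-04]), 'wrist_force': array([ 0.97043225,  0.37386779, -0.88022585]), 'moment': array([0.05227699, 0.01600276, 0.05324257]), 'grip_force': 0.0, 'width': 1.0003870854263788}
scene [[492.88589942582274, 0.0, 319.07541349606305], [0.0, 492.88589942582274, 200.8381918939896], [0.0, 0.0, 1.0]] [[-0.5579074661534659, 0.8299006822681048, 0.002028985252191801], [0.6868424212763836, 0.4631049031715515, -0.560161884631276], [-0.46581836325483605, -0.31112490454703556, -0.8283806771196344]] [273.8500290730608, -275.43148102238047, 1389.2241141014213]
top [[464.4879614812497, 0.0, 316.09221269552506], [0.0, 464.4879614812497, 197.21336693871], [0.0, 0.0, 1.0]] [[0.019398961258232237, -0.9997350818593781, -0.012387348454139599], [-0.9933466855101228, -0.017865341002867567, -0.11376815009880448], [0.11351670664776375, 0.014511915465365989, -0.9934300990111845]] [5.088689681901848, 528.5432105240818, 1192.9421702788718]
wrist [[309.70691628693146, 0.0, 321.24009890839744], [0.0, 309.70691628693146, 195.29080974708236], [0.0, 0.0, 1.0]] [[0.40603171768029, 0.9138562058207762, -0.0022537347779747344], [0.8786514689163192, -0.38970972780278135, 0.275858522121535], [0.2512167200024483, -0.11398755694696835, -0.9611956077992002]] [-623.2565148584797, -38.72126893245018, 391.3218920440924]
```

View pics/a_scene.png

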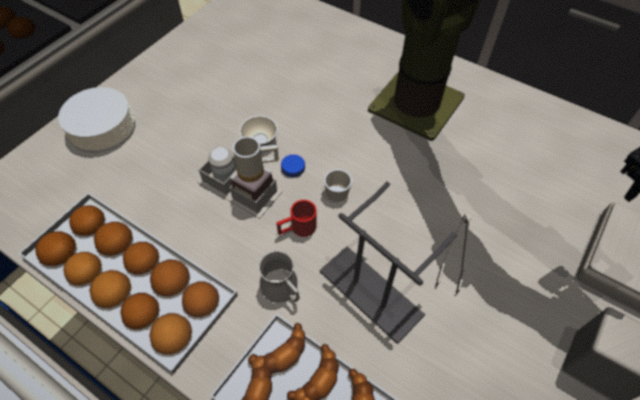

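View pics/a_top.png

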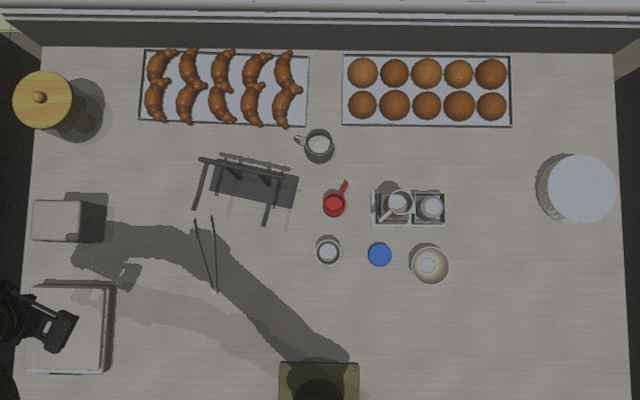

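The scene shows the mug on the jar at about (247,158), its handle to the right. The shaker is at (221,160), the stand's hooks at (388,183) and (455,235), and the red look-alike at (304,217). In the top view the mug is at (397,203), its handle towards (385,217), and the stand is at (250,185).

```bash
python3 - <<'E'
import cv2
a=cv2.imread("pics/a_top.png")[140:260,180:320]; b=cv2.imread("pics/a_top.png")[170:245,360:460]
c=cv2.imread("pics/a_scene.png")[130:220,190:300]; d=cv2.imread("pics/a_scene.png")[170:350,310:480]
R=lambda i,w,h:cv2.resize(i,(w,h),interpolation=cv2.INTER_CUBIC)
cv2.imwrite("pics/b1.png",cv2.vconcat([cv2.hconcat([R(a,350,300),R(b,400,300)]),cv2.hconcat([R(c,367,300),R(d,383,300)])]))
E
```

```text
(no output)
```

View pics/b1.png

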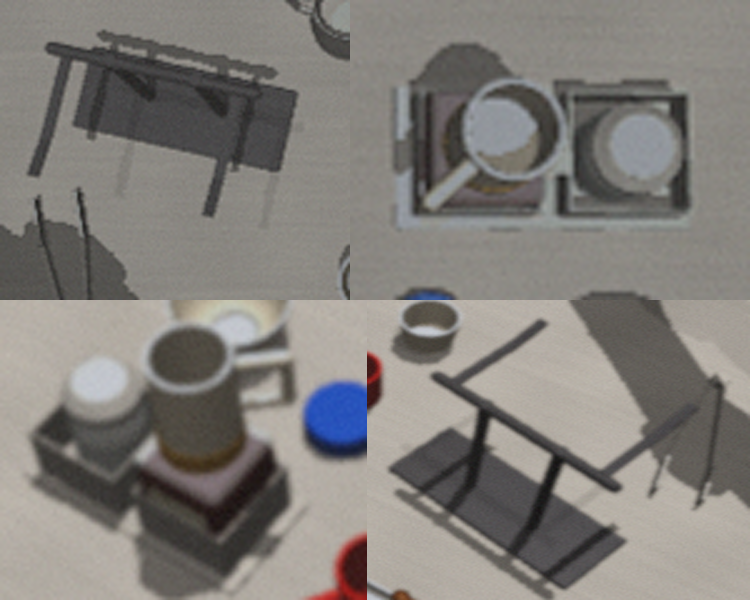

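The crops show the mug rim centre at top (401,202.5) and scene (246.4,146.5), and the handle end at top (380.5,220) and scene (277.5,145.6). In the top view the cross bar runs (199,159)–(284,177) and the hook tips are at (194,210) and (263,226). I'll cast rays through these.

```bash
cat > h.py <<'E'
import numpy as np, cv2
from scipy.spatial.transform import Rotation as Ro
def ray(f,p):
    K=f["intrinsics"];R=np.array(f["R"]);t=np.array(f["t"])
    if f.get("fish",False):
        d=(np.array(p,float)-K[:2,2])/K[0,0]; r=np.hypot(*d); v=np.array([*(d/max(r,1e-9)*np.sin(r)),np.cos(r)])
    else: v=np.linalg.solve(K,[p[0],p[1],1.])
    return -R.T@t, R.T@v
def plane(f,p,z):
    c,v=ray(f,p); return c+v*(z-c[2])/v[2]
def tri(fp):
    A=np.zeros((3,3));b=np.zeros(3);L=[ray(f,p) for f,p in fp]
    for c,v in L:
        v=v/np.linalg.norm(v);P=np.eye(3)-np.outer(v,v);A+=P;b+=P@c
    X=np.linalg.solve(A,b)
    return X,[np.linalg.norm(np.cross(X-c,v/np.linalg.norm(v))) for c,v in L]
def proj(f,X):
    c=np.array(f["R"])@X+f["t"]
    K=f["intrinsics"]
    if f.get("fish",False):
        r=np.hypot(c[0],c[1]);th=np.arctan2(r,c[2]);return K[:2,2]+K[0,0]*th*c[:2]/r
    p=K@c;return p[:2]/p[2]
def load(n):return dict(np.load(n))
E
python3 - <<'E'
from h import *
T=load("pics/a_top.npz");S=load("pics/a_scene.npz")
np.set_printoptions(precision=1,suppress=True)
print("rim",tri([(T,(401,202.5)),(S,(246.4,146.5))]),plane(T,(401,202.5),185),plane(S,(246.4,146.5),185))
print("hend",tri([(T,(380.5,220)),(S,(277.5,145.6))]),plane(T,(380.5,220),175),plane(S,(277.5,145.6),175))
for p in((199.2,159.2),(284,177.2)):print("bar",plane(T,p,212))
for p in((194,210),(263.2,226)):print("tip",plane(T,p,220))
d=lambda x,y:(310+(x-367)/2.253,170+(y-300)/1.667)
for p in(d(436,376),d(617,488)):print("barS",plane(S,p,212))
for p in(d(545,322),d(695,408)):print("tipS",plane(S,p,220))
# shaker top, jug, etc
print("shaker",plane(T,(360+(642-350)/4,170+145/4),99))
for n,p,z in(("red",(334,204),70),("jug",(320,146),95),("cup",(328,252),55),("bowl",(430,265),45),("blue",(380,254),20)):print(n,plane(T,p,z))
E
```

```text
rim (array([ 502. , -182. ,  182.3]), [np.float64(0.45061340467017585), np.float64(0.450613404670168)]) [ 502.  -181.9  185. ] [ 503.4 -179.9  185. ]
hend (array([ 460. , -133.6,  176.6]), [np.float64(3.046738559905445), np.float64(3.0467385599053514)]) [ 461.7 -136.5  175. ] [ 457.6 -131.7  175. ]
bar [589.6 279.  212. ]
bar [551.6  85.5 212. ]
tip [473.2 282.9 220. ]
tip [440.6 127.8 220. ]
barS [553.4  90.4 212. ]
barS [591.6 279.2 212. ]
tipS [442.1 130.9 220. ]
tipS [475.9 288.3 220. ]
shaker [ 503.2 -275.3   99. ]
red [507.3 -31.5  70. ]
jug [651.2   6.7  95. ]
cup [385.8 -18.4  55. ]
bowl [ 357.9 -279.2   45. ]
blue [ 383.1 -154.8   20. ]
```

```bash
cat > go.py <<'E'
import sys
from h import *
from bench import ctrl
# go.py x y z : remaining TCP shift in tool axes (units 50 mm), tool axes angles
s=ctrl.read_state();R=Ro.from_quat(s["tcp_rot"]).as_matrix();p=np.array(s["tool_pos"])
np.set_printoptions(precision=2,suppress=True)
print("t",round(s["time"],2),"tcp",p,"q",np.array(s["joint_positions"]),"w",s["width"],"gf",s["grip_force"],"F",np.array(s["wrist_force"]))
print("y-axis deg",np.degrees(np.arctan2(R[1,1],R[0,1])),"z",R[:,2])
if len(sys.argv)>3:print("units",R.T@(np.array([float(a) for a in sys.argv[1:4]])-p)/50)
E
python3 -m creep '[[[0,0,0],[-0.3,-0.3,-0.3],1],[[0,0,0],[-0.6,-0.65,-0.3],1],[[0,0,0],[-0.6,-0.65,-0.2],1],[[0,0,0],[-0.6,-0.65,-0.2],1],[[0,0,0],[-0.6,-0.65,0],1],[[0,0,0],[-0.6,-0.65,0],1],[[0,0,0],[-0.6,-0.65,0],1],[[0,0,0],[-0.6,-0.65,0],1],[[0,0,0],[-0.6,-0.65,0],1],[[0,0,0],[-0.6,-0.65,0],1]]' 20
python3 go.py 502 -181 420
```

```text
time: 1.15
tool_pos: [389.5, 172.8, 454.7]
tcp_rot: [0.207, 0.978, 0.0, 0.0]
wrist_force: [0.8, -0.2, 0.3]
width: 1.001
grip_force: 0.0
t 1.15 tcp [389.51 172.81 454.74] q [-0.36  0.36 -0.23  2.06  0.12  0.73  0.49] w 1.0014166009434067 gf 0.0 F [ 0.81 -0.2   0.26]
y-axis deg 66.07872996973991 z [ 0.  0. -1.]
units [-4.93 -5.56  0.69]
```

```bash

python3 -m creep '[[[0,0,0],[-0.55,-0.62,0],1],[[0,0,0],[-0.55,-0.62,0],1],[[0,0,0],[-0.55,-0.62,0],1],[[0,0,0],[-0.55,-0.62,0],1],[[0,0,0],[-0.55,-0.62,0],1],[[0,0,0],[-0.55,-0.62,0],1],[[0,0,0],[-0.55,-0.62,0],1],[[0,0,0],[-0.55,-0.62,0.2],1],[[0,0,0],[-0.5,-0.6,0.2],1],[[0,0,0],[0,0,0.2],1]]'
python3 -m creep '[[[0,0,0.8],[0,0,0],1],[[0,0,0.8],[0,0,0],1],[[0,0,0.8],[0,0,0],1],[[0,0,0.8],[0,0,0],1],[[0,0,0.8],[0,0,0],1],[[0,0,0.8],[0,0,0],1],[[0,0,0.6],[0,0,0],1],[[0,0,0],[0,0,0],1],[[0,0,0],[0,0,0],1],[[0,0,0],[0,0,0],1]]' >/dev/null
python3 go.py 502 -181 312
python3 - <<'E'
from bench import viewer
import cv2,numpy as np
f=viewer.grab_frame("wrist");cv2.imwrite("pics/c_w.png",f["color"]);np.savez("pics/c_w.npz",fish=True,**f)
E
```

```text
time: 2.15
tool_pos: [500.6, -185.0, 423.9]
tcp_rot: [0.212, 0.977, -0.002, 0.001]
wrist_force: [-0.6, 0.4, -0.3]
width: 1.001
grip_force: 0.0
t 3.15 tcp [ 500.36 -178.57  424.6 ] q [ 0.29  0.54 -0.05  1.83  0.04  0.78  0.94] w 0.9974469308270197 gf 0.0 F [ 0.16 -0.24 -0.54]
y-axis deg 41.38307348484246 z [-0.  0. -1.]
units [-0.06 -0.01  2.25]
```

View pics/c_w.png

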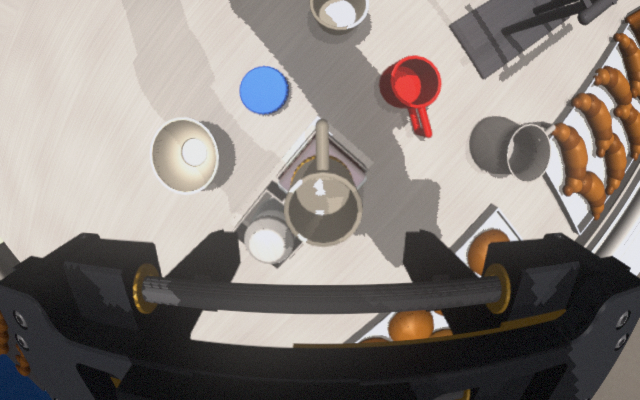

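The wrist view shows the mug rim centred at about (323,209), with the handle straight up to (322,123), so the closing line is square to it. The shaker is at (268,241).

```bash
python3 - <<'E'
from h import *
np.set_printoptions(precision=1,suppress=True)
f=load("pics/c_w.npz")
for n,p,z in(("left",(285,208),185),("right",(361,208),185),("top",(323,174),185),("bot",(323,244),185),("hend",(322.5,121),176),("hroot",(323,170),176)):print(n,plane(f,p,z))
a=(plane(f,(285,208),185)+plane(f,(361,208),185))/2;b=(plane(f,(323,174),185)+plane(f,(323,244),185))/2
print(a,b); e=plane(f,(322.5,121),176)
print(np.degrees(np.arctan2(*(e-b)[[1,0]])),np.linalg.norm((e-b)[:2]))
E
```

```text
left [ 481.4 -199.2  185. ]
right [ 524.5 -161.3  185. ]
top [ 485.7 -160.7  185. ]
bot [ 522.7 -202.6  185. ]
hend [ 460.2 -132.3  176. ]
hroot [ 484.9 -159.8  176. ]
[ 503.  -180.3  185. ] [ 504.2 -181.6  185. ]
131.71024055567995 66.11794703609903
```

```bash

python3 -m creep '[[[0,0,0],[-0.08,0.01,0.3],1],[[0,0,0],[0,0,0.5],1],[[0,0,0],[0,0,0.5],1],[[0,0,0],[0,0,0.5],1],[[0,0,0],[0,0,0.35],1],[[0,0,0],[0,0,0.1],1],[[0,0,0],[0,0,0],0.6],[[0,0,0],[0,0,0],0.5],[[0,0,0],[0,0,0],0.5],[[0,0,0],[0,0,0],0.5]]' 25
python3 -m creep '[[[0,0,0],[0,0,0],0.5],[[0,0,0],[0,0,-0.1],0.5],[[0,0,0],[0,0,-0.3],0.5],[[0,0,0],[0,0,-0.5],0.5],[[0,0,0],[0,0,-0.6],0.5],[[0,0,0],[0,0,-0.6],0.5],[[0,0,0],[0,0,-0.6],0.5],[[0,0,0],[0,0,-0.3],0.5],[[0,0,0],[0,0,0],0.5],[[0,0,0],[0,0,0],0.5]]' 25
python3 go.py
```

```text
time: 4.2
tool_pos: [503.8, -181.7, 313.1]
tcp_rot: [0.412, 0.911, 0.0, 0.001]
wrist_force: [0.8, -0.4, 1.9]
width: 0.657
grip_force: 16.3
time: 5.2
tool_pos: [503.0, -181.5, 461.7]
tcp_rot: [0.412, 0.911, -0.0, -0.001]
wrist_force: [-1.0, 0.8, -2.2]
width: 0.66
grip_force: 25.0
t 5.2 tcp [ 502.98 -181.47  461.68] q [ 0.29  0.5  -0.05  1.77  0.03  0.88  0.95] w 0.6597588330097514 gf 24.954194863530574 F [-0.97  0.8  -2.21]
y-axis deg 41.31584244476112 z [-0.  0. -1.]
```

```bash

python3 -m creep '[[[0,0,0.5],[0,0,0],0.5],[[0,0,1],[0,0,0],0.5],[[0,0,1],[0,0,0],0.5],[[0,0,1],[0,0,0],0.5],[[0,0,1],[0,0,0],0.5],[[0,0,1],[0,0,0],0.5],[[0,0,1],[0,0,0],0.5],[[0,0,1],[0,0,0],0.5],[[0,0,1],[0,0,0],0.5],[[0,0,1],[0,0,0],0.5]]'>/dev/null
python3 -m creep '[[[0,0,1],[0,0,0],0.5],[[0,0,0.95],[0,0,0],0.5],[[0,0,0],[0,0,0],0.5],[[0,0.5,0],[0,0,0],0.5],[[0,0.7,0],[0,0,0],0.5],[[0,0.7,0],[0,0,0],0.5],[[0,0.7,0],[0,0,0],0.5],[[0,0.7,0],[0,0,0],0.5],[[0,0.7,0],[0,0,0],0.5],[[0,0,0],[0,0,0],0.5]]'
cat > hang.py <<'E'
import sys
from h import *
from bench import ctrl
# hang.py sx sy sz: shift (units) bringing mug handle to hook_right + offsets in the stand frame
s=ctrl.read_state();R=Ro.from_quat(s["tcp_rot"]).as_matrix();p=np.array(s["tool_pos"])
a=np.radians(-11.2);sx=np.array([np.cos(a),np.sin(a),0]);sy=np.array([-sx[1],sx[0],0]);Z=np.array([0,0,1.])
H0=np.array([477.5,120.5,210]);o=[float(v) for v in sys.argv[1:4]]
H=p+R@[43.5,0,161]; S=np.array([sx,sy,Z])
np.set_printoptions(precision=2,suppress=True)
print("t",s["time"],"tcp",p,"q",np.array(s["joint_positions"]),"F",np.array(s["wrist_force"]),"gf",s["grip_force"],"w",s["width"])
print("tool x,y,z in stand",S@R[:,0],S@R[:,1],S@R[:,2],"handle rel hook",S@(H-H0))
print("units",R.T@(S.T@(np.array(o)-S@(H-H0)))/50)
E
python3 hang.py -52 -50 60
```

```text
time: 7.2
tool_pos: [502.9, -182.5, 461.0]
tcp_rot: [0.763, 0.627, 0.123, -0.102]
wrist_force: [-0.1, -0.7, -2.3]
width: 0.664
grip_force: 25.0
t 7.2 tcp [ 502.88 -182.51  461.05] q [ 0.33  0.52  0.04  1.75 -0.41  0.97  0.42] F [-0.09 -0.69 -2.25] gf 24.954127113087452 w 0.664243743566932
tool x,y,z in stand [0.   0.95 0.31] [ 1.  0. -0.] [-0.    0.31 -0.95] handle rel hook [  83.47 -200.33  111.94]
units [ 2.53 -2.71  1.94]
```

```bash

python3 -m creep '[[[0,0.5,0],[0,0,0],0.5],[[0,0.8,0],[0,0,0],0.5],[[0,0.8,0],[0,0,0],0.5],[[0,0.8,0],[0,0,0],0.5],[[0,0.8,0],[0,0,0],0.5],[[0,0.8,0],[0,0,0],0.5],[[0,0.8,0],[0,0,0],0.5],[[0,0.5,0],[0,0,0],0.5],[[0,0,0],[0,0,0],0.5],[[0,0,0],[0,0,0],0.5]]'>/dev/null
python3 hang.py -52 -50 60
```

```text
t 8.2 tcp [ 503.44 -181.6   461.89] q [ 0.56  0.59 -0.16  1.74 -0.75  1.15  0.66] F [ 0.24  0.22 -1.51] gf 24.954336223672726 w 0.6609504557445314
tool x,y,z in stand [-0.    0.71  0.71] [ 1.  0. -0.] [-0.    0.71 -0.71] handle rel hook [  83.96 -146.95  168.38]
units [-0.15 -2.72  2.91]
```

```bash

python3 -m creep '[[[0,0,0],[0,-0.2,0.15],0.5],[[0,0,0],[0,-0.4,0.35],0.5],[[0,0,0],[0,-0.4,0.4],0.5],[[0,0,0],[0,-0.4,0.4],0.5],[[0,0,0],[-0.05,-0.4,0.4],0.5],[[0,0,0],[-0.05,-0.4,0.4],0.5],[[0,0,0],[-0.05,-0.3,0.4],0.5],[[0,0,0],[0,-0.22,0.41],0.5],[[0,0,0],[0,0,0],0.5],[[0,0,0],[0,0,0],0.5]]'>/dev/null
python3 hang.py -52 1.5 5
```

```text
t 9.2 tcp [389.5  -60.2  354.03] q [ 0.71  0.68 -0.62  2.28 -0.99  0.5   0.94] F [ 0.37 -0.46 -2.02] gf 24.954088647136814 w 0.6595234340491443
tool x,y,z in stand [-0.    0.71  0.71] [ 1. -0.  0.] [ 0.    0.71 -0.71] handle rel hook [-51.15 -49.86  60.74]
units [-0.06 -0.02  1.51]
```

```bash

python3 -m creep '[[[0,-0.5,0],[0,0,0],0.5],[[0,-0.7,0],[0,0,0],0.5],[[0,-0.7,0],[0,0,0],0.5],[[0,-0.7,0],[0,0,0],0.5],[[0,-0.7,0],[0,0,0],0.5],[[0,0,0],[0,0,0],0.5],[[0,0,0],[0,0,0],0.5],[[0,0,0],[0,0,0],0.5],[[0,0,0],[0,0,0],0.5],[[0,0,0],[0,0,0],0.5]]'>/dev/null
python3 hang.py -52 -15 25
```

```text
t 10.2 tcp [388.9  -59.97 353.74] q [ 0.5   0.58 -0.4   2.29 -0.82  0.42  0.74] F [ 0.6  -0.95 -1.26] gf 24.954192655641236 w 0.6638795663453283
tool x,y,z in stand [0.   0.87 0.5 ] [ 1. -0. -0.] [-0.    0.5  -0.87] handle rel hook [-51.87 -76.44  25.7 ]
units [ 1.06 -0.    0.62]
```

```bash

python3 -m creep '[[[0,0,0],[0.1,0,0.05],0.5],[[0,0,0],[0.2,0,0.1],0.5],[[0,0,0],[0.2,0,0.12],0.5],[[0,0,0],[0.2,0,0.12],0.5],[[0,0,0],[0.2,0,0.12],0.5],[[0,0,0],[0.16,0,0.11],0.5],[[0,0,0],[0,0,0],0.5],[[0,0,0],[0,0,0],0.5],[[0,0,0],[0,0,0],0.5],[[0,0,0],[0,0,0],0.5]]'>/dev/null
python3 hang.py -52 -2 5
python3 - <<'E'
from bench import viewer
import cv2,numpy as np
w=viewer.grab_frame("wrist");np.savez("pics/d_w.npz",fish=True,**w)
s=viewer.grab_frame("scene");np.savez("pics/d_s.npz",**s)
t=viewer.grab_frame("top");np.savez("pics/d_t.npz",**t)
R=lambda i,k:cv2.resize(i,None,fx=k,fy=k,interpolation=cv2.INTER_CUBIC)
a=R(s["color"][150:250,320:470],2.6);b=R(t["color"][150:250,180:330],2.6)
cv2.imwrite("pics/d.png",cv2.vconcat([cv2.hconcat([a,b]),R(w["color"],780/640)[:330]]))
E
```

```text
t 11.2 tcp [400.78   0.08 353.26] q [ 0.39  0.58 -0.47  2.3  -0.91  0.33  0.67] F [-0.05  0.1  -1.79] gf 24.95430056937039 w 0.6605882968856828
tool x,y,z in stand [0.   0.87 0.5 ] [ 1. -0. -0.] [ 0.    0.5  -0.87] handle rel hook [-51.79 -15.33  25.11]
units [ 0.03 -0.    0.48]
```

View pics/d.png

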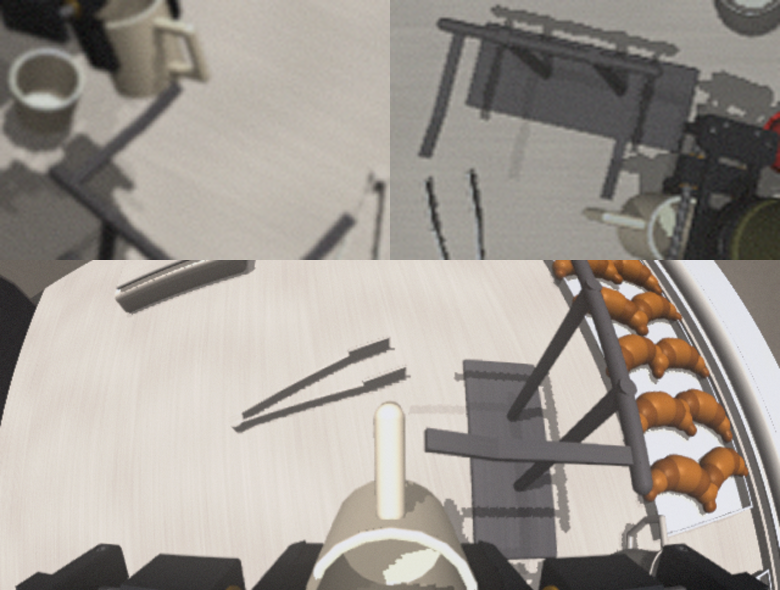

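The picture shows the mug held tilted, with the handle just in front of the right hook's tip. In the wrist image (px) the hook tip is at about (349,148), the arm joins the bar at about (521,162), and the handle end is at (319,119). I'll check the hook position against this near view.

```bash
python3 - <<'E'
from h import *
np.set_printoptions(precision=1,suppress=True)
W=load("pics/d_w.npz");S=load("pics/d_s.npz");T=load("pics/d_t.npz")
a=np.radians(-11.2);sx=np.array([np.cos(a),np.sin(a),0]);sy=np.array([-sx[1],sx[0],0]);H0=np.array([477.5,120.5,210])
for n,o in(("tip",(-37,0,10)),("tipL",(-37,-5,10)),("tipR",(-37,5,10)),("bend",(0,0,2)),("root",(74,0,2))):
    X=H0+o[0]*sx+o[1]*sy+np.array([0,0,o[2]]); print(n,"W",(proj(W,X)*1.21875+[0,260]),"S",(proj(S,X)-[320,150])*2.6,"T",(proj(T,X)-[180,150])*2.6+[390,0])
# handle outer end mid: tool frame (62..67,0,..)
from bench import ctrl
s=ctrl.read_state();R=Ro.from_quat(s["tcp_rot"]).as_matrix();p=np.array(s["tool_pos"])
for n,q in(("barEnd",(67,0,141)),("barTop",(50,0,135.5)),("low",(62,0,182))):
    X=p+R@q;print(n,proj(W,X)*1.21875+[0,260],(proj(S,X)-[320,150])*2.6,(proj(T,X)-[180,150])*2.6+[390,0])
E
```

```text
tip W [425.2 442.4] S [176.3  83.5] T [606.5 196.8]
tipL W [425.6 453.1] S [171.2  79.7] T [612.2 198.1]
tipR W [424.9 431.9] S [181.4  87.4] T [600.8 195.6]
bend W [501.9 450.2] S [142.6 118.2] T [617.4 155.3]
root W [630.1 455.5] S [ 74.5 177.6] T [636.5  72.1]
barEnd [391.1 403.9] [191.9  32.3] [601.1 213.1]
barTop [391.2 458.6] [173.1  22.2] [622.6 217.8]
low [391.1 412.6] [201.8  76.1] [588.5 210.8]
```

```bash

python3 -m creep '[[[0,0,0],[0.03,0,0.1],0.5],[[0,0,0],[0,0,0.15],0.5],[[0,0,0],[0,0,0.15],0.5],[[0,0,0],[0,0,0.08],0.5],[[0,0,0],[0,0,0],0.5],[[0,0,0],[0,0.1,0],0.5],[[0,0,0],[0,0.1,0],0.5],[[0,0,0],[0,0.1,0],0.5],[[0,0,0],[0,0.1,0],0.5],[[0,0,0],[0,0,0],0.5]]'>/dev/null
python3 hang.py 15 -2 5
```

```text
t 12.35 tcp [423.99   9.54 333.38] q [ 0.37  0.65 -0.49  2.26 -0.9   0.28  0.65] F [-0.48 -0.34 -1.27] gf 24.954363869765075 w 0.6545435903458792
tool x,y,z in stand [-0.    0.87  0.5 ] [ 1. -0.  0.] [ 0.    0.5  -0.87] handle rel hook [-30.73  -1.53   5.24]
units [-0.01  0.91  0.  ]
```

```bash

python3 -m creep '[[[0,0,0],[0,0.1,0],0.5],[[0,0,0],[0,0.2,0],0.5],[[0,0,0],[0,0.2,0],0.5],[[0,0,0],[0,0.2,0],0.5],[[0,0,0],[0,0.2,0],0.5],[[0,0,0],[-0.03,0,0.05],0.5],[[0,0,0],[-0.03,0,0.05],0.5],[[0,0,0],[-0.04,0,0.07],0.5],[[0,0,0],[0,0,0],0.5],[[0,0,0],[0,0,0],0.5]]'>/dev/null
python3 hang.py 15 -2 -13
```

```text
t 13.35 tcp [466.75   0.84 323.15] q [ 0.31  0.69 -0.39  2.14 -0.83  0.37  0.61] F [ 0.61 -0.27 -1.22] gf 24.9542329335236 w 0.660866322133108
tool x,y,z in stand [0.   0.87 0.5 ] [ 1.  0. -0.] [-0.    0.5  -0.87] handle rel hook [12.51 -1.69 -4.92]
units [-0.09  0.05  0.14]
```

```bash

python3 -m creep '[[[0,0,0],[-0.015,0,0.026],0.5],[[0,0,0],[-0.015,0,0.026],0.5],[[0,0,0],[-0.015,0,0.026],0.5],[[0,0,0],[-0.015,0,0.026],0.5],[[0,0,0],[-0.015,0,0.026],0.5],[[0,0,0],[0,0,0],0.5],[[0,0,0],[0,0,0],0.5],[[0,0,0],[0,0,0],0.5],[[0,0,0],[0,0,0],0.5],[[0,0,0],[0,0,0],0.5]]'>/dev/null
python3 hang.py 15 -2 -15
```

```text
t 14.35 tcp [467.12   0.86 315.92] q [ 0.32  0.7  -0.4   2.15 -0.84  0.35  0.62] F [ 0.18 -0.63 -1.52] gf 24.95426300141844 w 0.6612373034986043
tool x,y,z in stand [-0.    0.87  0.5 ] [1. 0. 0.] [-0.    0.5  -0.87] handle rel hook [ 13.    -1.62 -12.17]
units [-0.03  0.04  0.05]
```

```bash

python3 -m creep '[[[0,0,0],[-0.01,0,0.0175],0.5],[[0,0,0],[-0.01,0,0.0175],0.5],[[0,0,0],[-0.01,0,0.0175],0.5],[[0,0,0],[-0.01,0,0.0175],0.5],[[0,0,0],[0,0,0],0.5],[[0,0,0],[0,0,0],0.5],[[0,0,0],[0,0,0],0.5],[[0,0,0],[0,0,0],0.5],[[0,0,0],[0,0,0],0.5],[[0,0,0],[0,0,0],0.5]]'>/dev/null
python3 hang.py 15 -2 -15
```

```text
t 15.35 tcp [467.3    1.46 312.29] q [ 0.33  0.71 -0.41  2.15 -0.84  0.33  0.63] F [0.37 3.08 5.63] gf 24.962206256677746 w 0.6643496362683726
tool x,y,z in stand [-0.    0.87  0.5 ] [1. 0. 0.] [-0.    0.5  -0.87] handle rel hook [ 12.99  -0.84 -15.65]
units [-0.01  0.04 -0.02]
```

```bash

python3 -m creep '[[[0,0,0],[0,0,0],0.7],[[0,0,0],[0,0,0],0.75],[[0,0,0],[0,0,0],0.8],[[0,0,0],[0,0,0],0.82],[[0,0,0],[0,0,0],0.82],[[0,0,0],[0,0,0],0.82],[[0,0,0],[0,0,0],0.82],[[0,0,0],[0,0,0],0.82],[[0,0,0],[0,0,0],0.82],[[0,0,0],[0,0,0],0.82]]'
python3 -m creep '[[[0,0,0],[0,0,0],0.82],[[0,0,0],[0,0,-0.1],0.82],[[0,0,0],[0,0,-0.2],0.82],[[0,0,0],[0,0,-0.4],0.82],[[0,0,0],[0,0,-0.4],0.82],[[0,0,0],[0,0,-0.4],0.82],[[0,0,0],[0,0,-0.4],0.82],[[0,0,0],[0,0,-0.4],0.82],[[0,0,0],[0,0,-0.2],0.82],[[0,0,0],[0,0,0],0.82]]'
python3 - <<'E'
from bench import viewer
import cv2,numpy as np
w=viewer.grab_frame("wrist");s=viewer.grab_frame("scene")
R=lambda i,k:cv2.resize(i,None,fx=k,fy=k,interpolation=cv2.INTER_CUBIC)
cv2.imwrite("pics/e.png",cv2.hconcat([R(s["color"][130:250,290:440],2.66),w["color"][:319,100:500]]))
E
python3 go.py 503.5 -181 440
```

```text
time: 16.35
tool_pos: [467.1, 0.8, 311.8]
tcp_rot: [0.747, 0.614, 0.199, -0.163]
wrist_force: [0.8, -0.6, -0.1]
width: 0.821
grip_force: 0.0
time: 17.35
tool_pos: [455.2, -60.7, 421.3]
tcp_rot: [0.747, 0.613, 0.199, -0.162]
wrist_force: [1.2, 0.3, 0.6]
width: 0.819
grip_force: 0.0
t 17.45 tcp [454.9  -59.76 420.02] q [ 0.36  0.49 -0.23  2.05 -0.67  0.7   0.5 ] w 0.8197670625869415 gf 0.0 F [-0.91  0.42  0.41]
y-axis deg -11.141251219009659 z [ 0.1   0.49 -0.87]
units [-1.7   1.42 -1.44]
```

View pics/e.png

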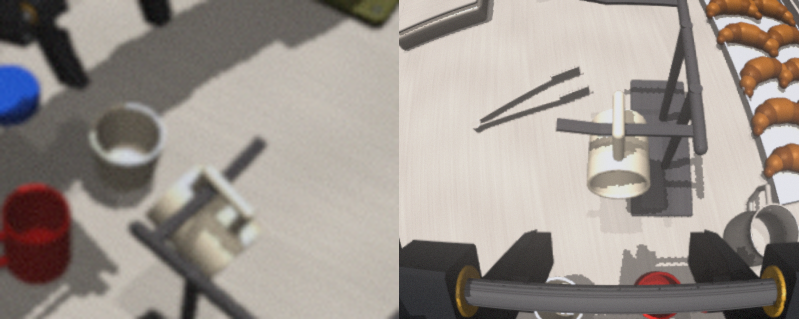

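The mug hangs on the right hook: in the wrist view the hook arm passes under the handle bar at about (618,125), and the fingers are clear. Next is the lid.

```bash

python3 -m creep '[[[0,-0.5,0],[0,0,-0.1],0.82],[[0,-0.8,0],[0,0,-0.1],1],[[0,-0.8,0],[0,0,0],1],[[0,-0.8,0],[0,0,0],1],[[0,-0.8,0],[0,0,0],1],[[0,-0.8,0],[0,0,0],1],[[0,-0.8,0],[0,0,0],1],[[0,-0.8,0],[0,0,0],1],[[0,-0.45,0],[0,0,0],1],[[0,0,0],[0,0,0],1]]' 45 >/dev/null
python3 go.py 503.5 -181 400
```

```text
t 18.45 tcp [454.13 -63.34 428.06] q [-0.09  0.45  0.19  2.03 -0.12  0.68 -0.02] w 1.0005203688999085 gf 0.0 F [-0.34  1.27 -0.19]
y-axis deg -10.989314608497585 z [-0. -0. -1.]
units [-2.12  1.42  0.57]
```

```bash

python3 -m creep '[[[0,0,0],[-0.12,0.1,0],1],[[0,0,0],[-0.4,0.27,0],1],[[0,0,0],[-0.4,0.27,0.1],1],[[0,0,0],[-0.4,0.26,0.2],1],[[0,0,0],[-0.4,0.26,0.2],1],[[0,0,0],[-0.4,0.26,0.07],1],[[0,0,0],[0,0,0],1],[[0,0,0],[0,0,0],1],[[0,0,0],[0,0,0],1],[[0,0,0],[0,0,0],1]]' >/dev/null
python3 go.py 503.5 -181 257
python3 - <<'E'
from bench import viewer
import cv2,numpy as np
w=viewer.grab_frame("wrist");np.savez("pics/f_w.npz",fish=True,**w)
c=w["color"][130:280,220:420];cv2.imwrite("pics/f.png",cv2.resize(c,None,fx=4,fy=4,interpolation=cv2.INTER_CUBIC))
E
```

```text
t 19.45 tcp [ 503.11 -181.65  401.17] q [ 0.16  0.58  0.16  1.85 -0.13  0.72  0.2 ] w 1.0013375456503772 gf 0.0 F [-0.42  0.23  0.05]
y-axis deg -11.083058325142336 z [-0. -0. -1.]
units [0.02 0.01 2.88]
```

View pics/f.png

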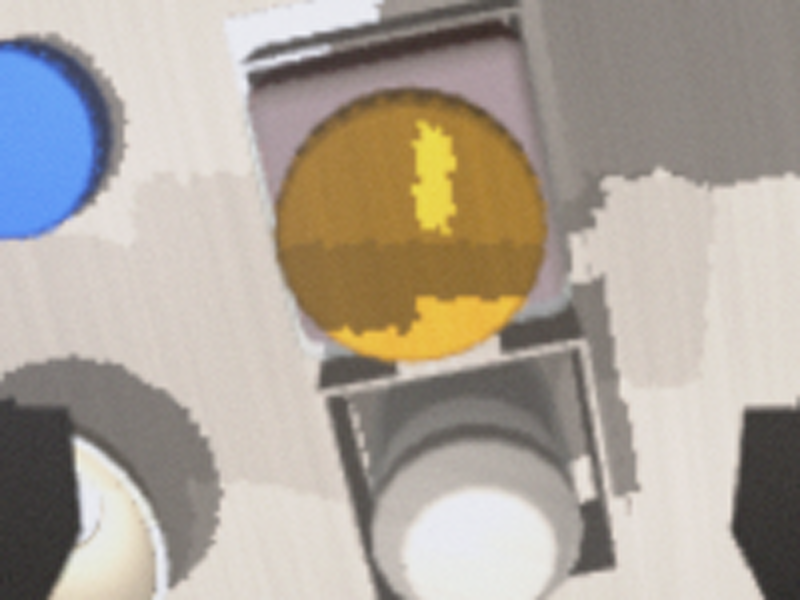

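The brass lid is sharp in the near view: top face centred at about crop (411,228), i.e. wrist px (322.9,187). The shaker is below it at px (335,267).

```bash
python3 - <<'E'
from h import *
np.set_printoptions(precision=1,suppress=True)
f=load("pics/f_w.npz");q=lambda x,y:plane(f,(220+x/4,130+y/4),115)
print(q(278,225),q(545,225),(q(278,225)+q(545,225))/2,q(411,97),q(411,360),(q(411,97)+q(411,360))/2)
E
python3 go.py 503.5 -181 257
```

```text
[ 475.6 -175.2  115. ] [ 534.2 -186.8  115. ] [ 504.9 -181.   115. ] [ 510.3 -152.7  115. ] [ 498.6 -212.5  115. ] [ 504.4 -182.6  115. ]
t 19.5 tcp [ 503.17 -181.71  401.21] q [ 0.16  0.58  0.16  1.85 -0.13  0.72  0.2 ] w 1.0030298334291248 gf 0.0 F [ 0.58 -0.18 -0.7 ]
y-axis deg -11.08604936111121 z [-0. -0. -1.]
units [0.02 0.   2.88]
```

```bash

python3 -m creep '[[[0,0,0],[0,0.02,0.2],1],[[0,0,0],[0,0,0.5],1],[[0,0,0],[0,0,0.6],1],[[0,0,0],[0,0,0.6],1],[[0,0,0],[0,0,0.5],1],[[0,0,0],[0,0,0.25],1],[[0,0,0],[0,0,0.12],1],[[0,0,0],[0,0,0.06],1],[[0,0,0],[0,0,0],1],[[0,0,0],[0,0,0],1]]' 45
python3 -m creep '[[[0,0,0],[0,0,0],0.75],[[0,0,0],[0,0,0],0.7],[[0,0,0],[0,0,0],0.6],[[0,0,0],[0,0,0],0.5],[[0,0,0],[0,0,0],0.5],[[0,0,0],[0,0,0],0.5],[[0,0,0],[0,0,0],0.5],[[0,0,0],[0,0,0],0.5],[[0,0,0],[0,0,0],0.5],[[0,0,0],[0,0,0],0.5]]' 45
python3 go.py
```

```text
time: 20.5
tool_pos: [504.5, -183.5, 260.4]
tcp_rot: [0.773, 0.635, -0.001, 0.002]
wrist_force: [0.4, 0.2, 0.6]
width: 1.001
grip_force: 0.0
time: 21.5
tool_pos: [504.0, -183.4, 259.7]
tcp_rot: [0.773, 0.635, -0.002, 0.001]
wrist_force: [-2.3, 0.7, 5.3]
width: 0.685
grip_force: 45.0
t 21.5 tcp [ 503.98 -183.4   259.66] q [ 0.21  0.81  0.09  1.96 -0.17  0.39  0.24] w 0.6847231440727931 gf 45.00121294700875 F [-2.35  0.72  5.3 ]
y-axis deg -11.174230049277178 z [-0. -0. -1.]
```

```bash

python3 -m creep '[[[0,0,-0.3],[0,0,0],0.5],[[0,0,-0.5],[0,0,0],0.5],[[0,0,-0.6],[0,0,0],0.5],[[0,0,-0.6],[0,0,0],0.5],[[0,0,-0.6],[0,0,0],0.5],[[0,0,-0.6],[0,0,0],0.5],[[0,0,-0.6],[0,0,0],0.5],[[0,0,-0.6],[0,0,0],0.5],[[0,0,0],[0,0,0],0.5],[[0,0,0],[0,0,0],0.5]]'
python3 go.py
python3 - <<'E'
from bench import ctrl,viewer
import cv2
print(ctrl.read_state()["moment"])
E
```

```text
time: 22.5
tool_pos: [504.4, -183.5, 259.7]
tcp_rot: [0.649, 0.76, -0.001, 0.001]
wrist_force: [1.6, 0.1, 5.1]
width: 0.69
grip_force: 45.0
t 22.5 tcp [ 504.35 -183.46  259.65] q [ 0.25  0.8   0.02  1.95 -0.02  0.38  0.44] w 0.6899786967482334 gf 45.00125059553284 F [1.61 0.06 5.06]
y-axis deg 8.99855654225684 z [ 0. -0. -1.]
[-0.32829132 -0.254036   -0.02795322]
```

```bash

python3 -m creep '[[[0,0,-0.6],[0,0,0],0.5],[[0,0,-0.8],[0,0,0],0.5],[[0,0,-1],[0,0,0],0.5],[[0,0,-1],[0,0,0],0.5],[[0,0,-1],[0,0,0],0.5],[[0,0,-1],[0,0,0],0.5],[[0,0,-1],[0,0,0],0.5],[[0,0,-1],[0,0,0],0.5],[[0,0,-0.6],[0,0,0],0.5],[[0,0,0],[0,0,0],0.5]]'
python3 -m creep '[[[0,0,-0.6],[0,0,0],0.5],[[0,0,-0.6],[0,0,0],0.5],[[0,0,0],[0,0,0],0.5],[[0,0,0],[0,0,0],0.5],[[0,0,0],[0,0,0],0.5],[[0,0,0],[0,0,0],0.5],[[0,0,0],[0,0,0],0.5],[[0,0,0],[0,0,0],0.5],[[0,0,0],[0,0,0],0.5],[[0,0,0],[0,0,0],0.5]]' >/dev/null
python3 go.py
python3 -c "
from bench import ctrl
print(ctrl.read_state()['moment'])"
```

```text
time: 23.5
tool_pos: [504.8, -183.3, 259.7]
tcp_rot: [0.377, 0.926, -0.001, 0.001]
wrist_force: [3.2, -1.3, 4.2]
width: 0.688
grip_force: 45.0
t 24.5 tcp [ 504.72 -183.2   259.75] q [ 0.35  0.8  -0.15  1.95  0.28  0.41  0.88] w 0.6863146432823909 gf 45.00139663136906 F [ 4.14 -1.38  5.57]
y-axis deg 51.17780256586685 z [ 0. -0. -1.]
[-0.17999684 -0.95607916 -0.02309888]
```

```bash

python3 -m creep '[[[0,0,0],[0,0,-0.02],0.5],[[0,0,0],[0,0,-0.02],0.5],[[0,0,0],[0,0,-0.02],0.5],[[0,0,0],[0,0,-0.02],0.5],[[0,0,0],[0,0,-0.02],0.5],[[0,0,0],[0,0,0],0.5],[[0,0,0],[0,0,0],0.5],[[0,0,0],[0,0,0],0.5],[[0,0,0],[0,0,0],0.5],[[0,0,0],[0,0,0],0.5]]'
python3 - <<'E'
from bench import viewer
import cv2,numpy as np
w=viewer.grab_frame("wrist")
s=viewer.grab_frame("scene")
R=lambda i,k:cv2.resize(i,None,fx=k,fy=k,interpolation=cv2.INTER_CUBIC)
cv2.imwrite("pics/g.png",cv2.hconcat([R(s["color"][120:220,180:280],4),R(w["color"][120:320,220:420],2)]))
E
```

```text
time: 25.5
tool_pos: [504.1, -183.3, 264.5]
tcp_rot: [0.332, 0.943, -0.002, 0.0]
wrist_force: [1.1, -0.7, -0.9]
width: 0.686
grip_force: 45.0
```

View pics/g.png

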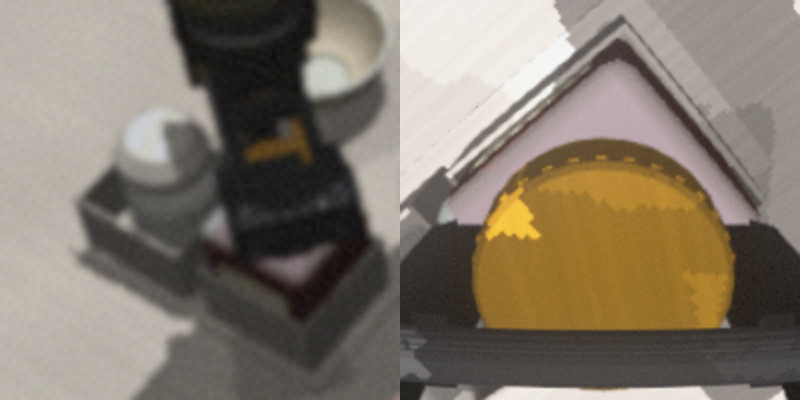

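After a 5 mm lift the force shows only the lid's weight. The picture shows the lid level in the fingers and the jar seated in its sleeve. Lifting clear.

```bash

python3 -m creep '[[[0,0,0],[0,0,-0.05],0.5],[[0,0,0],[0,0,-0.1],0.5],[[0,0,0],[0,0,-0.1],0.5],[[0,0,0],[0,0,-0.1],0.5],[[0,0,0],[0,0,-0.1],0.5],[[0,0,0],[0,0,-0.1],0.5],[[0,0,0],[0,0,-0.05],0.5],[[0,0,0],[0,0,0],0.5],[[0,0,0],[0,0,0],0.5],[[0,0,0],[0,0,0],0.5]]'
python3 - <<'E'
from bench import viewer
import cv2,numpy as np
w=viewer.grab_frame("wrist")
s=viewer.grab_frame("scene")
R=lambda i,k:cv2.resize(i,None,fx=k,fy=k,interpolation=cv2.INTER_CUBIC)
cv2.imwrite("pics/i.png",cv2.hconcat([R(s["color"][110:260,180:430],1.8),w["color"][60:330,200:500]]))
E
```

```text
time: 26.6
tool_pos: [504.1, -183.2, 294.3]
tcp_rot: [0.332, 0.943, -0.002, 0.0]
wrist_force: [-0.6, 1.1, -0.7]
width: 0.686
grip_force: 45.0
```

View pics/i.png

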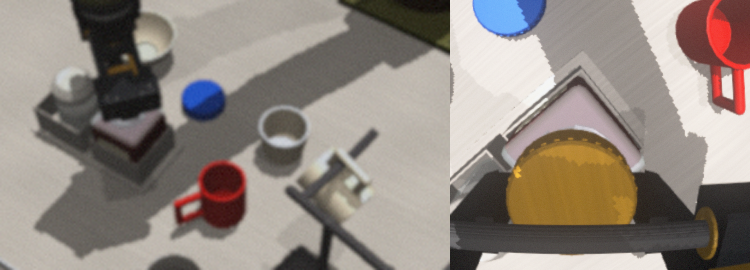

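The lid is held level about 18 mm above the rim. The jar is still in its sleeve at scene crop (130,135), and the mug hangs still on the hook at (335,180).

```bash
python3 -c "
from bench import order
print(order.sign_off())"
```

```text
the job is handed in; nothing more can be done
None
```

I handed the job in at about 26.6 s, with no verdict returned: the mug hangs by its handle on the right hook, the lid was turned about 62° and is held level about 18 mm above the open jar, and the last picture shows the jar still seated in its caddy.

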